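Take the used filter cassette out of the air cleaner

TASK

Flip the air cleaner's flat cover right over onto its back so that its green inner face lies up, then pinch the two side catches of the orange filter cassette together and lift it straight out. Finish still holding it by the squeezed catches, upright and still, a hand's breadth (about 8 cm) clear above the cleaner's deck. Leave the blue cassette seated and do not disturb the bowls, bottles, mug and brush.

Things in the scene. Friction and masses are not known exactly. Their poses are not given: they have to be found in the camera images.
- cleaner: low white tabletop air cleaner, fixed, 260 mm (x) by 260 (y -70 to +190), turned up to 0.35 rad. Origin on the table surface midway between its two filter bays, which are at its x = -45 and +45 mm, y = 0; z up. Flat deck 85 mm above the table, fan grille from y = +60 on. Hinge lugs at x +-108, y +65, 134 high; cover rests at x +-88, y -34 and x +-82, y +158, 125 high
- cover (a joint): angle of the flat hinged cover (190 x 106 x 6 mm, 120 g; white outside, green inside). 0 = closed, level over both cassettes, white face up; begins at 0 to 0.3. It swings up and over towards the cleaner's +y, 1.57 upright, to 3.14 = fully over, level on its back, green face up. Stiff hinge: stays where left, needs about 1 to 2 N at the bar
- cover_hinge (a point): middle of the cover's hinge axis, which runs along the cleaner's x, at the cleaner's x 0, y +65 mm, z 128 mm
- cover_bar (a point): middle of the cover's loop handle: round dark bar 10 mm thick, parallel to the hinge, 150 mm from its axis, 40 mm beyond the cover's free edge, free for 70 mm between its arms. Closed: cleaner's y -85, 128 mm above the table, 43 mm above the deck; fully over: y +215. Pinched across by a vertical gripper it can be carried round the half circle; the bar turns in the fingers
- orange: the used filter cassette, orange head, 150 g, 91 mm tall. Origin at the centre of its underside, axes as the cleaner's. In either bay; seated, underside 30 mm and top 121 mm above the table. Head has two upright catch plates at its +y and -y sides, 28 mm wide, 60 to 91 mm above the origin, outer faces 52 mm apart at rest. Hooked under the deck until both are pushed in; free after 60 mm of straight lift
- orange_grip (a point): point midway between the orange cassette's two catch plates, 78.5 mm above its origin (108.5 mm above the table when seated, 23.5 mm above the deck): squeeze here along the cassette's y
- blue: the new filter cassette, same shape in blue, in the other bay; stays seated. Origin at the centre of its underside, 30 mm above the table
- orange_a (a joint): travel in m of the orange cassette's catch on its +y side: 0 = sprung out (hooked), 0.0085 = fully in; unhooked from about 0.006 on. Spring 2 N at rest, 8 N fully in; with both fully in the plates measure 35 mm over their outer faces
- orange_b (a joint): travel in m of the orange cassette's catch on its -y side: 0 = sprung out (hooked), 0.0085 = fully in; unhooked from about 0.006 on. Spring 2 N at rest, 8 N fully in; with both fully in the plates measure 35 mm over their outer faces
- bowl: white rice bowl, 130 mm across, 62 mm high, standing to the robot's left. Bystander. Origin at the centre of its underside
- small_bowl: small terracotta bowl, 96 mm across, 42 mm high, to the robot's right. Bystander. Origin at the centre of its underside
- tea_bottle: closed amber tea bottle, 64 mm across, 190 mm tall, to one side. Bystander. Origin at the centre of its underside
- water_bottle: closed clear water bottle with a green cap, 64 mm across, 180 mm tall, to one side. Bystander. Origin at the centre of its underside
- mug: blue mug, 76 mm across, 85 mm tall, to the robot's right. Bystander. Origin at the centre of its underside
- glue_brush: glue brush lying on the table, to the robot's left. Bystander. Origin at the centre of its underside (its handle end lies towards -x)

How it is judged:
By the outcome, as a careful person would: the job done as asked, in the order asked, and still so for the second after the job is handed in, while the arm keeps its last pose, push and grip.
It also fails if it takes over 56 s, if anything falls off the work surface, if the arm or the gripper's body presses on something with over 40 N, if the wrist force passes 120 N, or if a joint passes its speed limit or range.

ROBOT

A 6-joint arm with a two-finger parallel gripper is mounted at the origin on the work surface. World frame = base frame: x ahead of the robot, y to its left, z up, the work surface at z = 0. Lengths are in m, angles in rad, forces in N, time in s.
With the tool pointing down it reaches from about 0.275 to 0.775 m from the base axis. Payload 14.6 kg.
Tool frame: the origin (TCP) lies midway between the tips of the shut fingers; the grasp point (between the pads) lies 19 mm behind it; x points along the fingers, y is the direction in which the jaws open and shut, and the axes are right-handed (so a half turn about x gives the same grasp; the last joint's range is limited). The gripper opens to 85 mm and grips with 20 to 120 N. Pads are 22 mm wide; open, the fingers measure 114 mm over their backs; the gripper's body (76 mm by 85 mm) begins 54 mm behind the grasp point. The pads swing forward as they close: fully open they stand 13 mm farther back than shut.
Start: joints at [-1.28, 0.263, -0.048, 1.259, 0, 1.415], TCP at [0.226, -0.474, 0.208] pointing down, gripper open.
Joint ranges: [-2.65, 2.65], [-0.89, 1.7], [-1.18, 1.37], [-2.13, 2.11], [-1.35, 1.29], [-3.14, 3.14]. Speed limits (rad/s): [1.89, 1.89, 2.57, 2.79, 3.14, 3.14].

INTERFACE

Orientations are given as a unit quaternion [w, x, y, z].
In Python, from cell import robot gives the robot as it stands.
- The arm moves only by the tool apply_moves, never from a script. Its argument "steps" is a list of rows, each a list of 5 numbers: the shift along the world's x, y, z in mm, then the turn about the world's z in rad, then the opening, from -1 (shut) to 1 (fully open). A call has 1 to 12 rows; each row shifts and turns the commanded pose from where the row before left it; what a row does not reach is not made up. A row lasts 1/8 s, in which the tool goes at most 62.5 mm and 10.7 degrees, less where a joint would pass 70% of its speed; a pose out of reach is approached as far as the arm can. A call is refused whole if a number of a shift passes 62.5 or a number of a turn 0.188, either way. A call with a gripper value outside its range is refused whole. The fingers move at their own pace and stop on an object; "force" is the grip in N (left out, the last holds). Time passes only in rows, so rows that do not move let the fingers close. It gives the time, the measured TCP pose, the force and the opening at its end, in the units of the state.
- robot.state(): the state, without advancing time (a new reading comes with each control period).
- robot.grab_frame(name): name is "side" or "top" or "wrist"; returns the picture (420x560x3 uint8, red, green, blue); there is no depth.
- robot.calibration(name): a dict with "camera_matrix" (3x3 intrinsics, pixels), "extrinsics" (4x4, takes a point from world to camera coordinates); the wrist camera has in their place "tool_from_camera" (4x4, takes a point from camera to tool coordinates, whose origin is the TCP and whose axes are the tool frame's). Camera axes: x right, y up, looking along -z (the intrinsics and any distortion apply to the point x, -y, -z); pixel columns grow to the right and rows downward; lengths in m; the calibration is good to about 2 mm. A picture is of the moment at which its call begins: read the wrist's pose just before it. calibration takes no time and is no camera call.
- robot.sign_off(): hands the job in, once; it reports no verdict.
The state is a dict: "clock": time; "joints": joint angles; "qvel": joint speeds; "joint_efforts": joint torques, N m; "tcp_pos": TCP position; "tool_rot": TCP orientation; "force": force on the tool from outside, world axes, zero at the start; "wrist_torque": the same for the moment, N m; "finger_gap": finger opening in m.
Only numpy, scipy, OpenCV 4.12 (cv2) and the standard library are available. Lean on these libraries where they do the work, as an engineer would, in place of code of your own. Each camera call takes 0.05 s, during which the arm holds its last target.

## Working session

There is one attempt and no reset: what is moved stays moved. The work goes in short steps, Python scripts to look and compute and a tool call to move; the robot and the scene stay as the last step left them, time stands still between calls to the robot, and variables do not carry over. Pictures are saved under pics/ and viewed, and the job is handed in when it is done.

Besides the shell and the picture viewer there is one more tool, called in YAML: its name, and indented under it one key for each argument. apply_moves: Moves the arm, as the interface text tells. Its arguments: {"type":"object","properties":{"steps":{"type":"array","items":{"type":"array","items":{"type":"number"}}},"force":{"type":"number"}},"required":["steps"]}

```bash
ls; mkdir -p pics; python3 - <<'E'
from cell import robot
import cv2
print(robot.state())
for n in ("side","top","wrist"):
    c=robot.calibration(n); print(n,{k:(v.round(4).tolist() if hasattr(v,'round') else v) for k,v in c.items()})
for n in ("side","top"):
    cv2.imwrite(f"pics/{n}0.png",robot.grab_frame(n)[:,:,::-1])
E
```

```text
pics
{'clock': 0.0, 'joints': array([-1.28030167e+00,  2.63555092e-01, -4.89571533e-02,  1.25940787e+00,
       -5.54032883e-06,  1.41549170e+00]), 'qvel': array([ 1.13447870e-03, -1.65169708e-05, -9.25007473e-04,  8.54114394e-04,
       -5.10888696e-04,  1.03300104e-03]), 'joint_efforts': array([ 5.00896640e-04, -6.37623739e+01,  3.84567690e+01,  1.37103008e-02,
       -7.47881245e-05, -3.58712134e-05]), 'tcp_pos': array([ 0.22627024, -0.4733916 ,  0.20780102]), 'tool_rot': array([-0.15591563, -0.68958446, -0.15670819,  0.68964204]), 'force': array([-0.11284475, -0.1534854 ,  0.12134021]), 'wrist_torque': array([ 0.04054301,  0.0019066 , -0.0160426 ]), 'finger_gap': 0.08554130998880714}
side {'camera_matrix': [[428.2558, 0.0, 279.2635], [0.0, 428.2558, 208.5689], [0.0, 0.0, 1.0]], 'extrinsics': [[-0.6808, -0.7321, 0.0219, 0.3465], [0.3888, -0.3359, 0.8579, -0.2884], [-0.6208, 0.5926, 0.5133, -0.8025], [0.0, 0.0, 0.0, 1.0]]}
top {'camera_matrix': [[461.7622, 0.0, 278.5313], [0.0, 461.7622, 210.8733], [0.0, 0.0, 1.0]], 'extrinsics': [[-0.0091, -1.0, 0.0004, -0.033], [0.9994, -0.0091, 0.0339, -0.4985], [-0.0339, 0.0007, 0.9994, -1.3075], [0.0, 0.0, 0.0, 1.0]]}
wrist {'camera_matrix': [[332.6021, 0.0, 281.5067], [0.0, 332.6021, 211.7979], [0.0, 0.0, 1.0]], 'tool_from_camera': [[0.001, 0.3101, -0.9507, -0.1654], [1.0, -0.0, 0.0011, -0.0003], [0.0003, -0.9507, -0.3101, -0.0794], [0.0, 0.0, 0.0, 1.0]]}
```

View pics/side0.png

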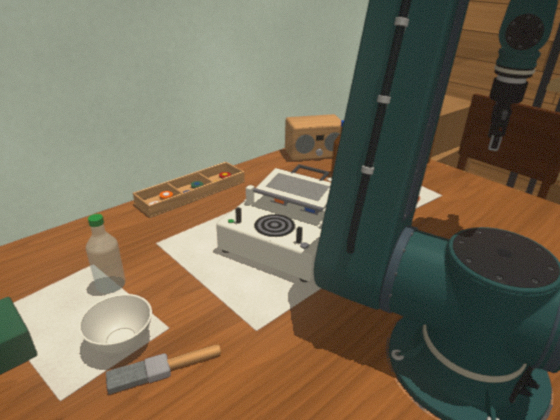

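View pics/top0.png

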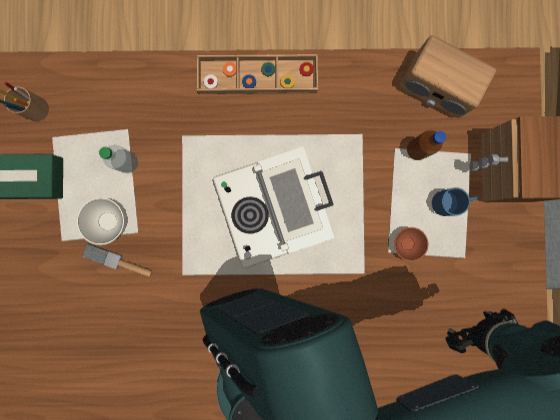

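```bash
python3 - <<'E'
import cv2
a=cv2.imread("pics/top0.png")[135:275,200:345]
cv2.imwrite("pics/topz.png",cv2.resize(a,None,fx=4,fy=4,interpolation=cv2.INTER_CUBIC))
a=cv2.imread("pics/side0.png")[150:290,205:345]
cv2.imwrite("pics/sidez.png",cv2.resize(a,None,fx=4,fy=4,interpolation=cv2.INTER_CUBIC))
E
```

```text
(no output)
```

View pics/topz.png

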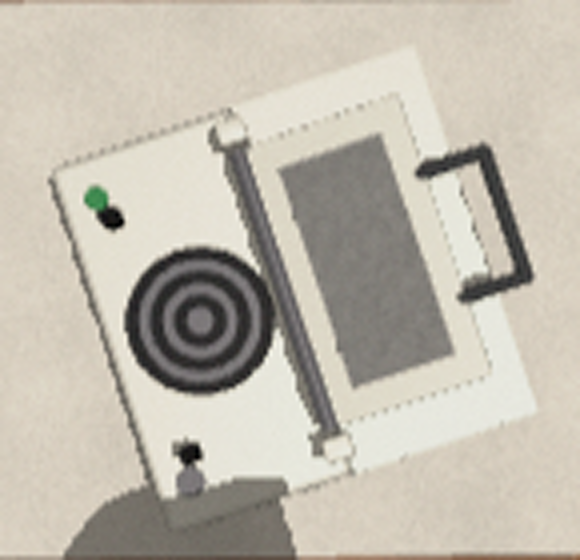

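View pics/sidez.png

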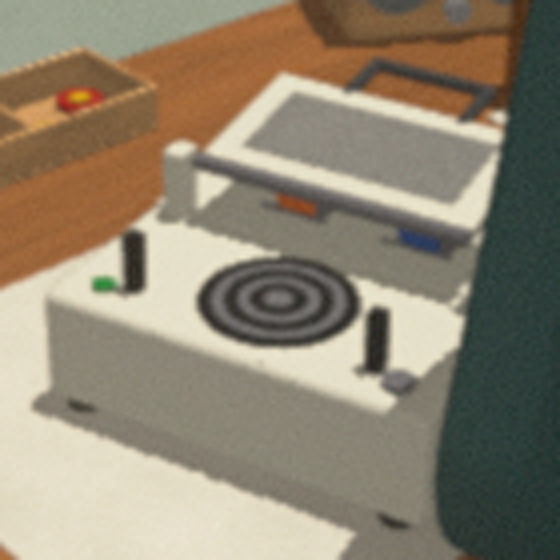

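```bash
cat > h.py <<'E'
import numpy as np
from cell import robot
def proj(n,P):
    c=robot.calibration(n);K=np.array(c['camera_matrix']);E=np.array(c['extrinsics'])
    P=np.atleast_2d(P);C=P@E[:3,:3].T+E[:3,3];q=np.c_[C[:,0],-C[:,1],-C[:,2]]@K.T
    return q[:,:2]/q[:,2:]
def clean(p,L):
    L=np.atleast_2d(L);c,s=np.cos(p[2]),np.sin(p[2])
    return np.c_[p[0]+c*L[:,0]-s*L[:,1],p[1]+s*L[:,0]+c*L[:,1],L[:,2]]
def bar(a,r=.15): return [0,.065-r*np.cos(a),.128+r*np.sin(a)]
E
python3 - <<'E'
from h import *
from scipy.optimize import least_squares
L=np.array([[.13,.19,.085],[.13,-.07,.085],[-.13,-.07,.085],[-.13,.19,.085],[.108,.065,.134],[-.108,.065,.134]])
uv=np.array([[53,175],[415,45],[537,410],[170,529],[230,128],[336,446],[508,214]])/4+[199.6,134.6]
sv=np.array([[50,297],[178,150],[428,80]])/4+[204.6,149.6]
def f(p):
    a=(proj('top',np.r_[clean(p,L),clean(p,bar(p[3]))])-uv)
    b=(proj('side',np.r_[clean(p,L[[0]]),clean(p,L[[4]]),clean(p,bar(p[3]))])-sv)*.5
    return np.r_[a.ravel(),b.ravel()]
r=least_squares(f,[.5,0,.3,.1]);print(r.x.round(4));print(r.fun.reshape(-1,2).round(1))
p=r.x
print('bar',clean(p,bar(p[3])),'hinge',clean(p,[0,.065,.128]),'over',clean(p,bar(np.pi)))
print('bays',clean(p,[[.045,0,.1085],[-.045,0,.1085]]))
E
```

```text
[ 0.5252 -0.0796  0.3162  0.1268]
[[-1.1 -1.9]
 [-0.1 -0.1]
 [ 0.5  0.2]
 [ 0.2  1.5]
 [ 0.4  0.5]
 [ 0.7  0.3]
 [-0.6 -0.3]
 [-1.1 -0.7]
 [ 0.3 -0.5]
 [ 0.6  0.1]]
bar [[ 0.55129587 -0.15921979  0.14696278]] hinge [[ 0.50503134 -0.01779841  0.128     ]] over [[0.45839263 0.12476677 0.128     ]]
bays [[ 0.568011   -0.06558504  0.1085    ]
 [ 0.48247189 -0.09356827  0.1085    ]]
```

```bash
python3 - <<'E'
from h import *
from scipy.spatial.transform import Rotation as R
s=robot.state();q=s['tool_rot'];m=R.from_quat([q[1],q[2],q[3],q[0]]).as_matrix();print(m.round(3))
y=np.arctan2(m[1,1],m[0,1]);print('tool y yaw',y, 'need', (np.pi/2+.316-y+np.pi/2)%np.pi-np.pi/2)
j=s['joints'];print('TCP azim',np.arctan2(s['tcp_pos'][1],s['tcp_pos'][0]), np.arctan2(-.159,.551))
E
```

```text
[[-0.     0.431 -0.902]
 [ 0.001 -0.902 -0.431]
 [-1.    -0.001 -0.   ]]
tool y yaw -1.1250294279990392 need -0.12976689879585734
TCP azim -1.1249362372989697 -0.2809343834474637
```

apply_moves:
  steps:
    - [20,20,10,-0.03,1]
    - [30,28,10,-0.03,0.5]
    - [30,28,10,-0.03,0]
    - [30,28,10,-0.04,-0.2]
    - [30,28,10,0,-0.2]
    - [30,28,0,0,-0.2]
    - [30,28,0,0,-0.2]
    - [30,28,0,0,-0.2]
    - [30,28,0,0,-0.2]
    - [30,28,0,0,-0.2]
    - [25,28,0,0,-0.2]
    - [10,15,0,0,-0.2]

```text
clock: 1.6
tcp_pos: [0.5521, -0.1573, 0.2577]
tool_rot: [-0.111, -0.698, -0.112, 0.698]
force: [-0.6, -0.3, 0.5]
finger_gap: 0.0338
```

```bash
cat >> h.py <<'E'
import cv2
from scipy.spatial.transform import Rotation as R
def tool(s):
    q=s['tool_rot'];T=np.eye(4);T[:3,:3]=R.from_quat([q[1],q[2],q[3],q[0]]).as_matrix();T[:3,3]=s['tcp_pos'];return T
def wproj(T,P):
    c=robot.calibration('wrist');K=np.array(c['camera_matrix']);W=T@np.array(c['tool_from_camera']);E=np.linalg.inv(W)
    P=np.atleast_2d(P);C=P@E[:3,:3].T+E[:3,3];q=np.c_[C[:,0],-C[:,1],-C[:,2]]@K.T
    return q[:,:2]/q[:,2:]
def snap(tag,cams=('top','side','wrist')):
    s=robot.state();np.save(f'pics/{tag}_T.npy',tool(s))
    for n in cams: cv2.imwrite(f'pics/{n}_{tag}.png',robot.grab_frame(n)[:,:,::-1])
    return s
E
python3 - <<'E'
from h import *
s=snap('a',('wrist',));print(s['joints'].round(3),s['tcp_pos'].round(4))
m=tool(s)[:3,:3];print(np.arctan2(m[1,1],m[0,1]))
E
```

```text
[-0.42   0.343  0.202  1.431  0.     2.405] [ 0.5521 -0.1573  0.2577]
-1.253567588845045
```

View pics/wrist_a.png

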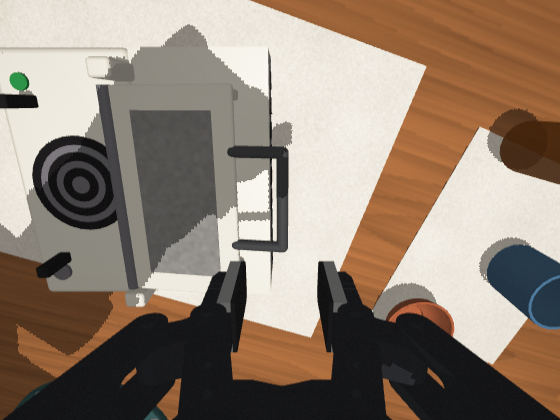

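```bash
cat > fit.py <<'E'
from h import *
from scipy.optimize import least_squares
L=np.array([[.13,.19,.085],[.13,-.07,.085],[-.13,-.07,.085],[-.13,.19,.085],[.108,.065,.134],[-.108,.065,.134]])
uv=np.array([[53,175],[415,45],[537,410],[170,529],[230,128],[336,446],[508,214]])/4+[199.6,134.6]
sv=np.array([[50,297],[178,150],[428,80]])/4+[204.6,149.6]
T=np.load('pics/a_T.npy')
wv=np.array([[269,48],[98,65],[136,297],[282.5,200]])
def f(p):
    a=(proj('top',np.r_[clean(p,L),clean(p,bar(p[3]))])-uv)
    b=(proj('side',np.r_[clean(p,L[[0]]),clean(p,L[[4]]),clean(p,bar(p[3]))])-sv)*.5
    w=(wproj(T,np.r_[clean(p,L[[1,4,5]]),clean(p,bar(p[3]))])-wv)*.3
    return np.r_[a.ravel(),b.ravel(),w.ravel()]
r=least_squares(f,[.5,0,.3,.1],loss='soft_l1');p=r.x;print(p.round(4));print((f(p).reshape(-1,2)).round(1))
print('bar',clean(p,bar(p[3])),'hinge',clean(p,[0,.065,.128]),'over',clean(p,bar(np.pi)))
print('bays',clean(p,[[.045,0,.1085],[-.045,0,.1085]]))
np.save('p.npy',p)
E
python3 fit.py
```

```text
[ 0.5257 -0.0792  0.3139  0.1239]
[[-1.2 -2.2]
 [-0.2 -0.2]
 [ 0.3  0.1]
 [-0.1  1.3]
 [ 0.4  0.2]
 [ 0.4  0.1]
 [-0.7 -0.4]
 [-1.3 -0.8]
 [ 0.2 -0.5]
 [ 0.5  0.1]
 [ 0.1 -0.5]
 [ 0.2  0.4]
 [-0.4  1. ]
 [ 0.4  0.3]]
bar [[ 0.55160474 -0.1589521   0.14654157]] hinge [[ 0.50563898 -0.01737753  0.128     ]] over [[0.45931797 0.12529119 0.128     ]]
bays [[ 0.56851203 -0.06530435  0.1085    ]
 [ 0.4829108  -0.09309695  0.1085    ]]
```

apply_moves:
  steps:
    - [-0.5,-1.7,-30,0,-0.2]
    - [0,0,-40,0,-0.2]
    - [0,0,-40,0,-0.2]
    - [0,0,-20,0,-0.2]
    - [0,0,0,0,-0.2]
    - [0,0,0,0,-1]
    - [0,0,0,0,-1]
    - [0,0,0,0,-1]
    - [0,0,0,0,-1]
  force: 25

```text
clock: 2.78
tcp_pos: [0.5511, -0.1606, 0.1286]
tool_rot: [0.111, 0.699, 0.111, -0.698]
force: [-0.0, 0.1, -0.2]
finger_gap: 0.0001
```

```bash
python3 - <<'E'
from h import *
s=snap('b',('wrist','side'));print(s['tcp_pos'].round(4),s['force'].round(2),s['wrist_torque'].round(2),s['finger_gap'])
p=np.load('p.npy');T=tool(s);print('grasp',(T[:3,3]-.019*T[:3,0]).round(4))
E
```

```text
[ 0.5511 -0.1606  0.1286] [-0.02  0.06 -0.25] [-0.06 -0.02 -0.04] 8.187817950040573e-05
grasp [ 0.5511 -0.1605  0.1476]
```

View pics/wrist_b.png

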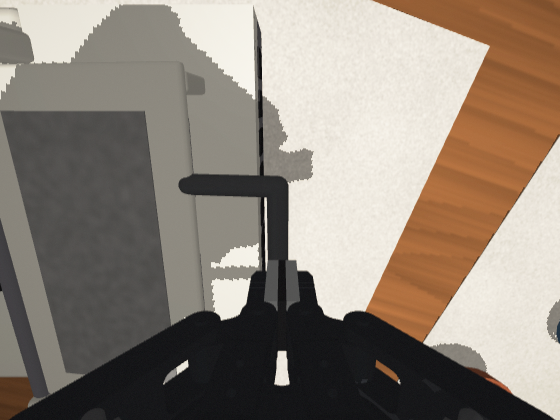

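```bash
python3 - <<'E'
import cv2
a=cv2.imread("pics/side_b.png")[120:290,205:375]
cv2.imwrite("pics/sidez_b.png",cv2.resize(a,None,fx=3.5,fy=3.5,interpolation=cv2.INTER_CUBIC))
E
```

```text
(no output)
```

View pics/sidez_b.png

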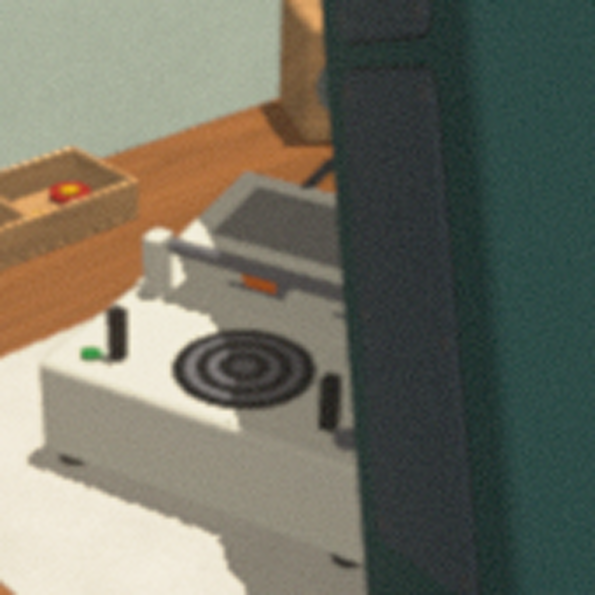

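```bash
python3 - <<'E'
from h import *
p=np.load('p.npy');Ta=np.load('pics/a_T.npy');Tb=np.load('pics/b_T.npy')
for a in (0,.03,.06,.09,.124,.16):
    b=np.array(bar(a));P=clean(p,[b+[.04,0,0],b-[.04,0,0]])
    e=np.array(bar(a,.11))+[.04,0,0]
    print(a,P[0].round(3),'a',wproj(Ta,P).round(0).tolist(),'b',wproj(Tb,P[0]).round(0),wproj(Tb,clean(p,e)).round(0),'lug/corner b',wproj(Tb,clean(p,[[.13,-.07,.085],[.108,.065,.134]])).round(0).tolist())
E
```

```text
0 [ 0.59  -0.148  0.128] a [[285.0, 151.0], [285.0, 236.0]] b [[282. 182.]] [[204. 182.]] lug/corner b [[255.0, 4.0], [-66.0, 30.0]]
0.03 [ 0.59  -0.148  0.132] a [[285.0, 152.0], [285.0, 237.0]] b [[282. 184.]] [[202. 184.]] lug/corner b [[255.0, 4.0], [-66.0, 30.0]]
0.06 [ 0.59  -0.147  0.137] a [[285.0, 153.0], [285.0, 239.0]] b [[282. 187.]] [[200. 185.]] lug/corner b [[255.0, 4.0], [-66.0, 30.0]]
0.09 [ 0.59  -0.147  0.141] a [[285.0, 154.0], [284.0, 241.0]] b [[281. 189.]] [[198. 187.]] lug/corner b [[255.0, 4.0], [-66.0, 30.0]]
0.124 [ 0.59  -0.147  0.147] a [[284.0, 155.0], [284.0, 243.0]] b [[280. 192.]] [[196. 189.]] lug/corner b [[255.0, 4.0], [-66.0, 30.0]]
0.16 [ 0.589 -0.146  0.152] a [[283.0, 155.0], [283.0, 246.0]] b [[278. 195.]] [[192. 191.]] lug/corner b [[255.0, 4.0], [-66.0, 30.0]]
```

```bash
python3 - <<'E'
from h import *
a=cv2.imread("pics/wrist_b.png")[160:330,200:370]
a=np.clip(a.astype(float)*2.2,0,255).astype('uint8')
cv2.imwrite("pics/wz_b.png",cv2.resize(a,None,fx=3.5,fy=3.5,interpolation=cv2.INTER_CUBIC))
p=np.load('p.npy')
for t in 'ab':
    T=np.load(f'pics/{t}_T.npy')
    print(t,wproj(T,T[:3,3]),wproj(T,T[:3,3]-.019*T[:3,0]),wproj(T,clean(p,[bar(0),bar(.124)])))
E
```

```text
a [[282.46574243 256.0083551 ]] [[282.53754849 272.85266194]] [[285.03855799 195.26249533]
 [283.8914245  200.90791004]]
b [[282.46574243 256.0083551 ]] [[282.53754849 272.85266194]] [[282.08464229 253.86322784]
 [279.80713    269.98940452]]
```

View pics/wz_b.png

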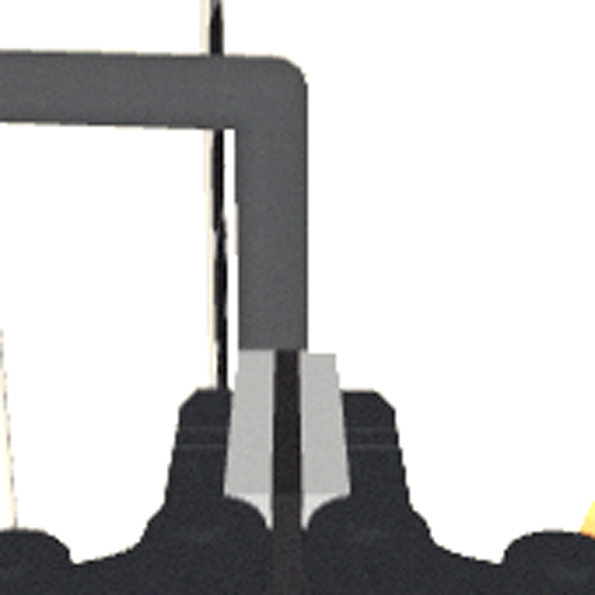

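apply_moves:
  steps:
    - [0,0,15,0,-1]
    - [-0.7,2.2,5,0,-0.2]
    - [0,0,0,0,-0.2]
    - [0,0,0,0,-0.2]
    - [0,0,-15,0,-0.2]
    - [0,0,-21,0,-0.2]
    - [0,0,0,0,-0.2]
    - [0,0,0,0,-1]
    - [0,0,0,0,-1]
    - [0,0,0,0,-1]
    - [0,0,0,0,-1]
  force: 25

```text
clock: 4.25
tcp_pos: [0.5506, -0.1586, 0.1127]
tool_rot: [0.111, 0.699, 0.111, -0.698]
force: [1.6, -4.2, 1.7]
finger_gap: 0.0088
```

```bash
python3 - <<'E'
from h import *
s=snap('c',('wrist',));print(s['tcp_pos'].round(4),s['force'].round(2),s['wrist_torque'].round(2),s['finger_gap'])
E
```

```text
[ 0.5506 -0.1586  0.1127] [ 1.64 -4.24  1.68] [-0.9  -0.31 -0.02] 0.008819267282884274
```

View pics/wrist_c.png

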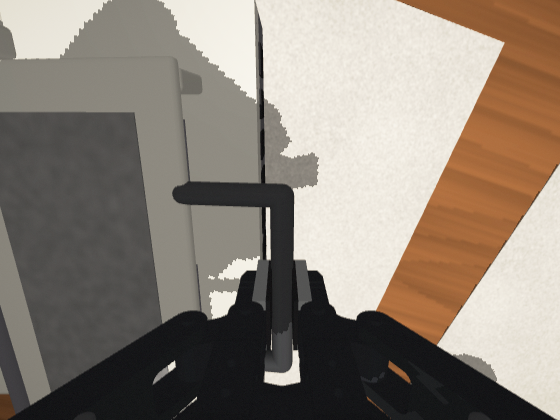

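```bash
cat > arc.py <<'E'
import sys,numpy as np
a0,a1,n=map(float,sys.argv[1:]);n=int(n)
u=np.array([-np.sin(.314),np.cos(.314)])
A=np.linspace(a0,a1,n+1);r=150
d=-r*np.cos(A);z=r*np.sin(A)
print([[round(float(x),1) for x in (*(u*dd),dz)]+[0,-1] for dd,dz in zip(np.diff(d),np.diff(z))])
E
python3 arc.py .06 .75 8
```

```text
[[-0.4, 1.3, 12.9, 0, -1], [-0.8, 2.3, 12.7, 0, -1], [-1.1, 3.3, 12.4, 0, -1], [-1.4, 4.4, 12.1, 0, -1], [-1.7, 5.3, 11.7, 0, -1], [-2.0, 6.3, 11.1, 0, -1], [-2.3, 7.2, 10.5, 0, -1], [-2.6, 8.0, 9.8, 0, -1]]
```

apply_moves:
  steps:
    - [0,0,12.9,0,-1]
    - [-0.8,2.3,12.7,0,-1]
    - [-1.1,3.3,12.4,0,-1]
    - [-1.4,4.4,12.1,0,-1]
    - [-1.7,5.3,11.7,0,-1]
    - [-2.0,6.3,11.1,0,-1]
    - [-2.3,7.2,10.5,0,-1]
    - [-2.6,8.0,9.8,0,-1]
    - [0,0,0,0,-1]

```text
clock: 5.42
tcp_pos: [0.5355, -0.1162, 0.203]
tool_rot: [-0.108, -0.696, -0.116, 0.7]
force: [-1.0, 24.5, -25.0]
finger_gap: 0.0088
```

```bash
python3 - <<'E'
from h import *
s=snap('d',('wrist','side','top'));print(s['tcp_pos'].round(4),s['force'].round(2),s['wrist_torque'].round(2),s['finger_gap'])
E
```

```text
[ 0.5355 -0.1162  0.203 ] [ -0.95  24.52 -24.98] [4.7  0.1  0.01] 0.008761596394773183
```

View pics/wrist_d.png

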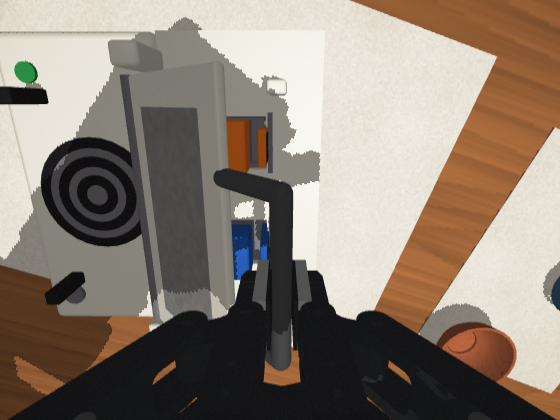

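View pics/side_d.png

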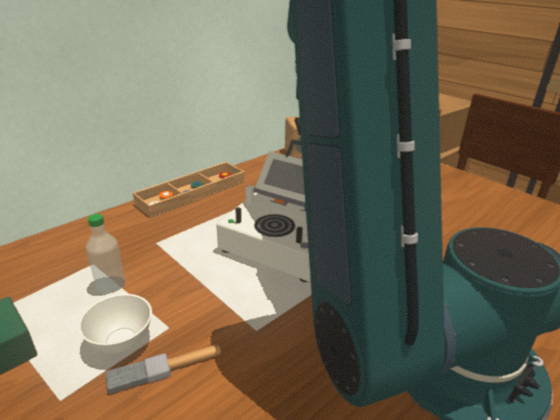

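```bash
python3 arc.py .8 1.9 11
```

```text
[[-3.5, 10.7, 9.9, 0, -1], [-3.8, 11.6, 8.7, 0, -1], [-4.0, 12.4, 7.5, 0, -1], [-4.2, 13.0, 6.1, 0, -1], [-4.4, 13.5, 4.7, 0, -1], [-4.5, 13.9, 3.3, 0, -1], [-4.6, 14.2, 1.8, 0, -1], [-4.6, 14.3, 0.3, 0, -1], [-4.6, 14.2, -1.2, 0, -1], [-4.6, 14.0, -2.7, 0, -1], [-4.5, 13.7, -4.1, 0, -1]]
```

apply_moves:
  steps:
    - [-0.5,3,-1.5,0,-1]
    - [-0.5,2.6,-1.5,0,-1]
    - [0,0,0,0,-1]
  force: 20

```text
clock: 5.95
tcp_pos: [0.536, -0.1162, 0.2026]
tool_rot: [-0.111, -0.697, -0.111, 0.699]
force: [-7.1, -6.1, -0.0]
finger_gap: 0.0084
```

apply_moves:
  steps:
    - [-3.0,10.7,9.9,0,-1]
    - [-3.8,11.6,8.7,0,-1]
    - [-4.0,12.4,7.5,0,-1]
    - [-4.2,13.0,6.1,0,-1]
    - [0,0,0,0,-1]

```text
clock: 6.58
tcp_pos: [0.5212, -0.0679, 0.2357]
tool_rot: [-0.112, -0.698, -0.111, 0.699]
force: [-8.2, -5.2, 7.4]
finger_gap: 0.0088
```

apply_moves:
  steps:
    - [-4.6,13.2,5.2,0,-1]
    - [-4.7,13.9,3.3,0,-1]
    - [-4.7,14.2,1.8,0,-1]
    - [-4.7,14.3,0.3,0,-1]
    - [-4.7,14.2,-1.2,0,-1]
    - [0,0,0,0,-1]

```text
clock: 7.32
tcp_pos: [0.4985, 0.003, 0.2441]
tool_rot: [0.111, 0.698, 0.112, -0.698]
force: [-3.5, 0.3, 5.1]
finger_gap: 0.0087
```

```bash
python3 - <<'E'
from h import *
s=robot.state();p=np.load('p.npy');h=clean(p,[0,.065,.128])[0];u=np.array([-np.sin(p[2]),np.cos(p[2])]);v=np.array([u[1],-u[0]])
d=s['tcp_pos'][:2]-h[:2];print('u',d@u,'along',d@v,'a',np.arccos(-d@u/.15),s['joints'].round(3),s['force'])
E
python3 arc.py 1.7 2.6 8
```

```text
u 0.021605520956810627 along -0.0004574003401301841 a 1.7153358868635833 [-1.580e-01  2.090e-01 -2.600e-02  1.336e+00  1.000e-03  2.666e+00] [-3.51135057  0.258121    5.14029668]
[[-5.1, 15.8, -3.1, 0, -1], [-5.0, 15.3, -5.0, 0, -1], [-4.8, 14.7, -6.7, 0, -1], [-4.5, 13.9, -8.4, 0, -1], [-4.2, 12.9, -10.0, 0, -1], [-3.8, 11.8, -11.5, 0, -1], [-3.4, 10.5, -12.8, 0, -1], [-2.9, 9.0, -13.9, 0, -1]]
```

apply_moves:
  steps:
    - [-5.1,15.8,-3.1,0,-1]
    - [-5.0,15.3,-5.0,0,-1]
    - [-4.8,14.7,-6.7,0,-1]
    - [-4.5,13.9,-8.4,0,-1]
    - [-4.2,12.9,-10.0,0,-1]
    - [-3.8,11.8,-11.5,0,-1]
    - [-3.4,10.5,-12.8,0,-1]
    - [-2.9,9.0,-13.9,0,-1]
    - [0,0,0,0,-1]

```text
clock: 8.45
tcp_pos: [0.4649, 0.1064, 0.1717]
tool_rot: [-0.111, -0.698, -0.112, 0.699]
force: [0.7, 1.6, -0.5]
finger_gap: 0.0086
```

```bash
python3 - <<'E'
from h import *
s=robot.state();p=np.load('p.npy');h=clean(p,[0,.065,.128])[0];u=np.array([-np.sin(p[2]),np.cos(p[2])]);v=np.array([u[1],-u[0]])
d=s['tcp_pos'][:2]-h[:2];a=np.arccos(-d@u/.15);print('u',d@u,'along',d@v,'a',a,'off',.128+.15*np.sin(a)-s['tcp_pos'][2],s['joints'].round(3),s['force'])
E
python3 arc.py 2.6 3.15 6
```

```text
u 0.13028992812293114 along -0.0005827320777790699 a 2.6231652956633917 off 0.03065449482528554 [ 5.300e-02  1.970e-01 -2.400e-01  1.135e+00  1.000e-03  2.878e+00] [ 0.7128745   1.55469892 -0.52629139]
[[-2.0, 6.2, -12.1, 0, -1], [-1.7, 5.1, -12.6, 0, -1], [-1.3, 4.0, -13.1, 0, -1], [-0.9, 2.9, -13.4, 0, -1], [-0.5, 1.7, -13.6, 0, -1], [-0.2, 0.5, -13.7, 0, -1]]
```

apply_moves:
  steps:
    - [-2.0,6.2,-12.1,0,-1]
    - [-1.7,5.1,-12.6,0,-1]
    - [-1.3,4.0,-13.1,0,-1]
    - [-0.9,2.9,-13.4,0,-1]
    - [-0.5,1.7,-13.0,0,-1]
    - [0,0,-10,0,-1]
    - [0,0,0,0,-1]

```text
clock: 9.32
tcp_pos: [0.4586, 0.1257, 0.0978]
tool_rot: [-0.111, -0.698, -0.111, 0.699]
force: [0.6, 0.6, 0.7]
finger_gap: 0.0088
```

```bash
python3 - <<'E'
from h import *
s=snap('e');print(s['tcp_pos'].round(4),s['joints'].round(3),s['force'].round(1))
a=cv2.imread('pics/top_e.png')[110:290,170:350];cv2.imwrite('pics/topz_e.png',cv2.resize(a,None,fx=3.3,fy=3.3))
E
```

```text
[0.4586 0.1257 0.0978] [ 9.500e-02  2.450e-01 -3.890e-01  9.380e-01  1.000e-03  2.921e+00] [0.6 0.6 0.7]
```

View pics/topz_e.png

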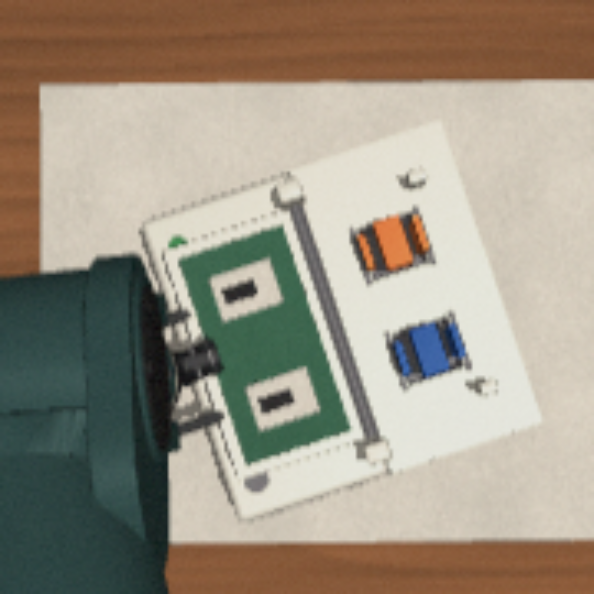

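View pics/side_e.png

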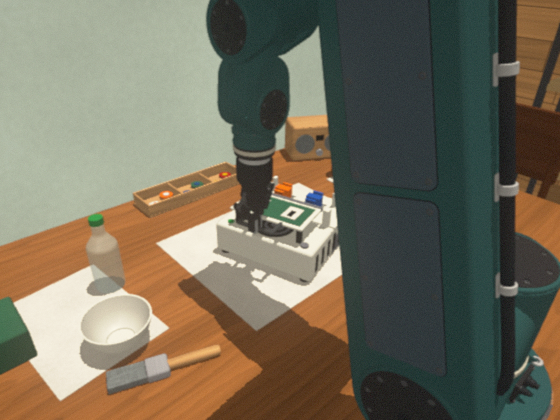

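View pics/wrist_e.png

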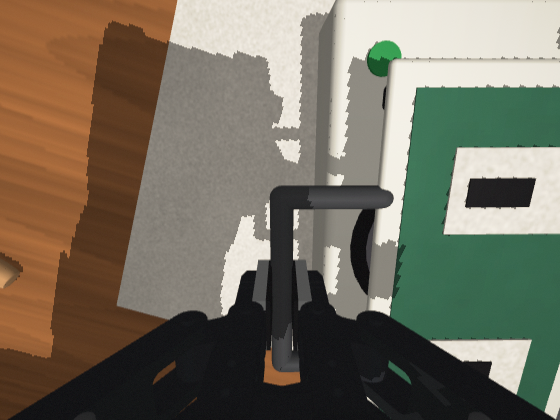

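apply_moves:
  steps:
    - [0,0,-3,0,-1]
    - [0,0,-3,0,-1]
    - [0,0,0,0,-1]
    - [0,0,0,0,-1]

```text
clock: 9.98
tcp_pos: [0.4595, 0.1259, 0.0942]
tool_rot: [0.111, 0.699, 0.112, -0.697]
force: [-8.0, 3.1, 29.1]
finger_gap: 0.0088
```

apply_moves:
  steps:
    - [0,0,3,0,-1]
    - [0,0,0,0,-0.3]
    - [0,0,0,0,-0.3]
    - [0,0,0,0,-0.3]
    - [0,0,10,0,-0.3]
    - [0,0,25,0,-0.3]
    - [0,0,40,0,-0.3]
    - [0,0,40,0,-0.3]
    - [0,0,40,0,-0.3]

```text
clock: 11.1
tcp_pos: [0.4586, 0.1255, 0.2525]
tool_rot: [0.111, 0.699, 0.111, -0.698]
force: [0.8, -0.4, -0.9]
finger_gap: 0.0299
```

```bash
python3 - <<'E'
from h import *
s=snap('f',('wrist','side'));print(s['tcp_pos'].round(4),s['force'].round(1))
a=cv2.imread('pics/side_f.png')[120:290,195:365];cv2.imwrite('pics/sidez_f.png',cv2.resize(a,None,fx=3.5,fy=3.5))
p=np.load('p.npy');T=tool(s)
for a in (3.0,3.05,3.1,np.pi): 
    b=np.array(bar(a)); print(a,wproj(T,clean(p,[b+[.04,0,0],b,b-[.04,0,0]])).round(0).tolist())
E
```

```text
[0.4586 0.1255 0.2525] [ 0.8 -0.4 -0.9]
3.0 [[285.0, 154.0], [284.0, 202.0], [284.0, 245.0]]
3.05 [[284.0, 153.0], [283.0, 199.0], [283.0, 242.0]]
3.1 [[283.0, 151.0], [283.0, 197.0], [283.0, 239.0]]
3.141592653589793 [[283.0, 150.0], [283.0, 195.0], [283.0, 236.0]]
```

View pics/wrist_f.png

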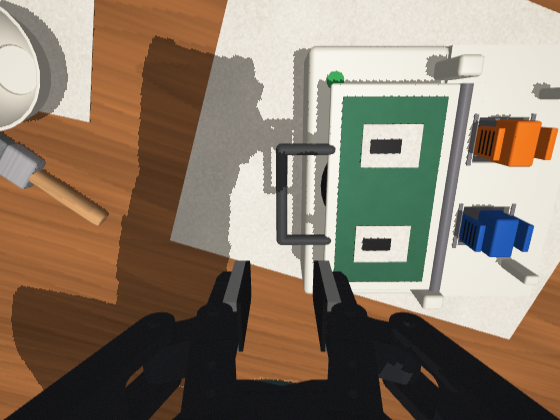

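View pics/sidez_f.png

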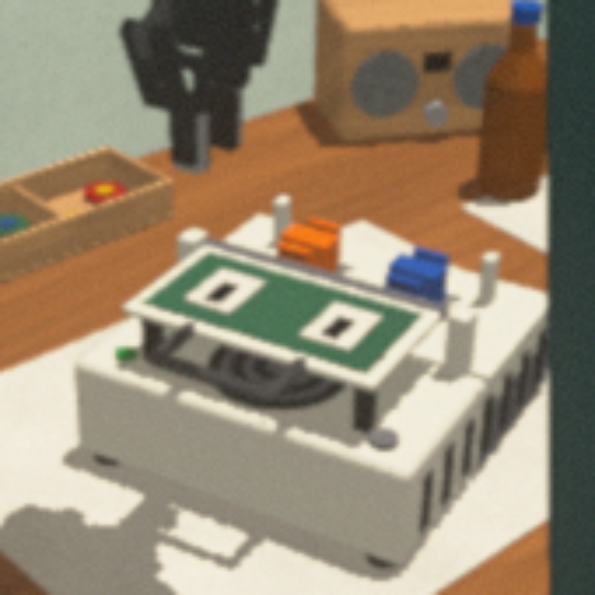

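apply_moves:
  steps:
    - [10,-18,0,0,0]
    - [17,-29,0,0,0.3]
    - [17,-29,0,0,0.45]
    - [17,-29,0,0,0.45]
    - [17,-29,0,0,0.45]
    - [17,-29,0,0,0.45]
    - [10,-18,0,0,0.45]
    - [5,-10,0,0,0.45]
    - [0,0,0,0,0.45]

```text
clock: 12.32
tcp_pos: [0.5687, -0.0655, 0.2504]
tool_rot: [-0.111, -0.698, -0.111, 0.698]
force: [-0.6, -0.5, -0.1]
finger_gap: 0.0616
```

```bash
python3 - <<'E'
from h import *
s=snap('g');print(s['tcp_pos'].round(4),s['force'].round(1),s['finger_gap'])
p=np.load('p.npy');T=tool(s)
for a in (3.0,3.05,3.1,np.pi): print(a,(proj('side',clean(p,bar(a)))-[195,120])*3.5)
L=[[.045,.026,.121],[.045,-.026,.121],[.031,.026,.121],[.059,.026,.121],[.045,0,.121],[-.045,0,.121]]
print(wproj(T,clean(p,L)).round(0).tolist());print(proj('top',clean(p,L)).round(1).tolist())
a=cv2.imread('pics/top_g.png')[110:290,200:380];cv2.imwrite('pics/topz_g.png',cv2.resize(a,None,fx=3.3,fy=3.3))
E
```

```text
[ 0.5687 -0.0655  0.2504] [-0.6 -0.5 -0.1] 0.061618161928631704
3.0 [[208.65575335 347.11466796]]
3.05 [[208.01043103 357.77840151]]
3.1 [[207.6840255  368.13843809]]
3.141592653589793 [[207.65382393 376.50192648]]
[[254.0, 194.0], [310.0, 195.0], [254.0, 209.0], [253.0, 179.0], [282.0, 194.0], [282.0, 281.0]]
[[279.5, 185.5], [298.4, 179.2], [281.2, 190.6], [277.8, 180.5], [288.9, 182.4], [299.9, 215.1]]
```

View pics/wrist_g.png

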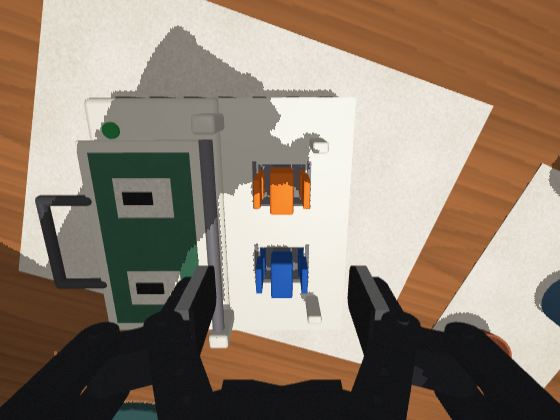

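View pics/side_g.png

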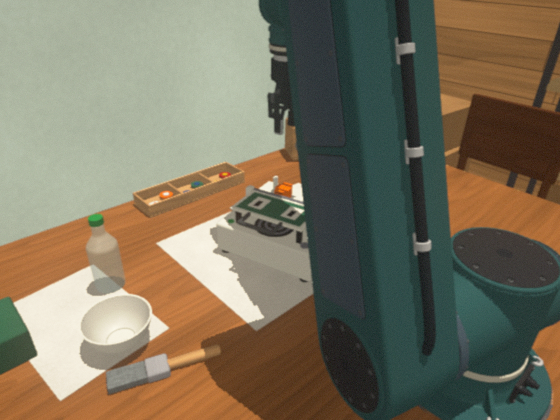

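apply_moves:
  steps:
    - [0,0,-40,0,0.45]
    - [0,0,-50,0,0.45]
    - [0,0,-40,0,0.45]
    - [0,0,-20,0,0.45]
    - [0,0,0,0,0.45]

```text
clock: 13.1
tcp_pos: [0.5678, -0.0647, 0.0997]
tool_rot: [-0.111, -0.698, -0.112, 0.699]
force: [-0.2, -0.4, 0.4]
finger_gap: 0.0618
```

```bash
python3 - <<'E'
from h import *
s=snap('i',('wrist','side'));print(s['tcp_pos'].round(4),s['force'].round(1),s['finger_gap'])
a=cv2.imread('pics/side_i.png')[140:260,220:340];cv2.imwrite('pics/sidez_i.png',cv2.resize(a,None,fx=5,fy=5))
E
```

```text
[ 0.5678 -0.0647  0.0997] [-0.2 -0.4  0.4] 0.06175688060447497
```

View pics/wrist_i.png

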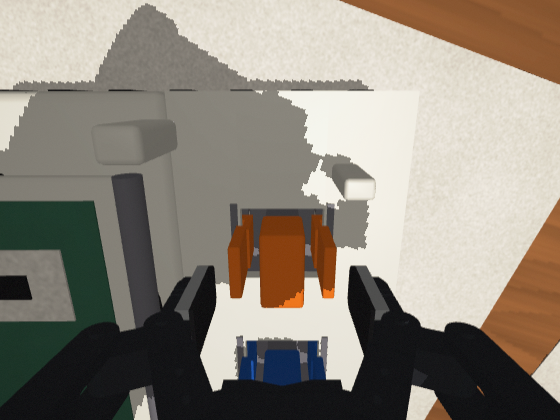

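View pics/sidez_i.png

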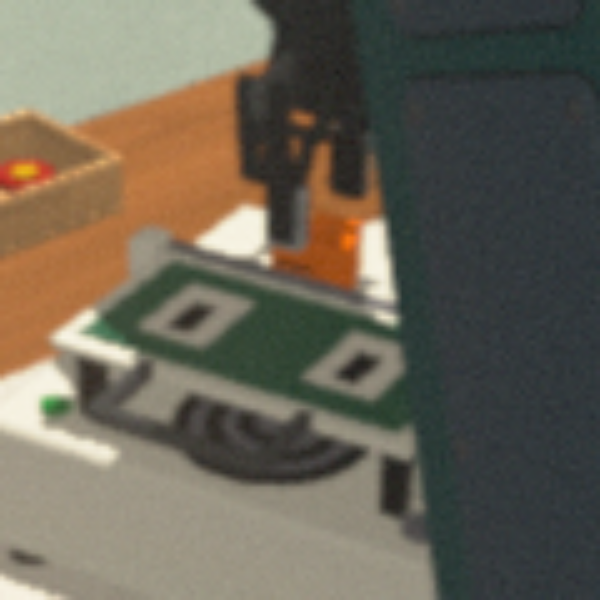

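```bash
python3 - <<'E'
from h import *
p=np.load('p.npy')
for z in (.1,.11,.12,.13,.14): print(z,proj('side',clean(p,[[.045,.031,z],[.034,.031,z],[.056,.031,z]])).round(1).tolist())
T=np.load('pics/i_T.npy')
print(wproj(T,clean(p,[[.031,.026,.121],[.059,.026,.121],[.031,-.026,.121],[.059,-.026,.121],[.045,.026,.09]])).round(0).tolist())
for x in (0,-.0066,-.015,-.025,-.032): print(x,wproj(T,(T@np.array([[x,-.031,-.011,1],[x,.031,-.011,1]]).T).T[:,:3]).round(0).tolist())
E
```

```text
0.1 [[277.1, 198.3], [280.8, 199.4], [273.4, 197.3]]
0.11 [[277.2, 195.0], [280.9, 196.1], [273.5, 193.9]]
0.12 [[277.2, 191.6], [281.0, 192.7], [273.6, 190.5]]
0.13 [[277.3, 188.2], [281.1, 189.3], [273.6, 187.2]]
0.14 [[277.4, 184.8], [281.2, 185.8], [273.7, 183.7]]
[[232.0, 299.0], [229.0, 248.0], [336.0, 299.0], [339.0, 248.0], [239.0, 248.0]]
0 [[225.0, 237.0], [340.0, 237.0]]
-0.0066 [[223.0, 242.0], [342.0, 242.0]]
-0.015 [[220.0, 249.0], [345.0, 249.0]]
-0.025 [[216.0, 258.0], [349.0, 258.0]]
-0.032 [[213.0, 265.0], [352.0, 265.0]]
```

apply_moves:
  steps:
    - [0,0,-12,0,0.45]
    - [0,0,-10,0,0.45]
    - [0,0,-6,0,0.45]
    - [0,0,-4,0,0.45]
    - [0,0,-2,0,0.45]
    - [0,0,0,0,0.45]
  force: 40

```text
clock: 13.95
tcp_pos: [0.5688, -0.0655, 0.0665]
tool_rot: [0.111, 0.698, 0.111, -0.698]
force: [-0.3, -0.6, 0.2]
finger_gap: 0.0617
```

```bash
python3 - <<'E'
from h import *
s=snap('j',('wrist','side'));print(s['tcp_pos'].round(4),s['force'].round(1),s['finger_gap'])
a=cv2.imread('pics/side_j.png')[140:260,220:340];cv2.imwrite('pics/sidez_j.png',cv2.resize(a,None,fx=5,fy=5))
E
```

```text
[ 0.5688 -0.0655  0.0665] [-0.3 -0.6  0.2] 0.061739221910086746
```

View pics/wrist_j.png

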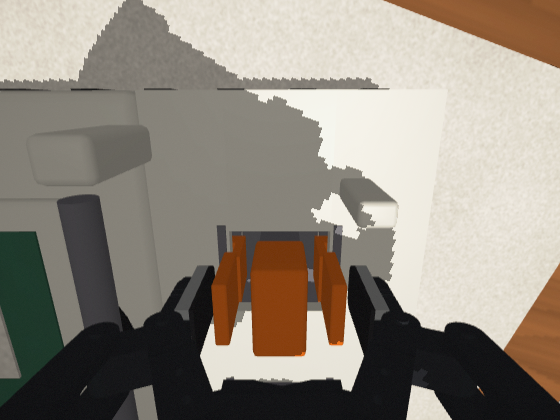

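View pics/sidez_j.png

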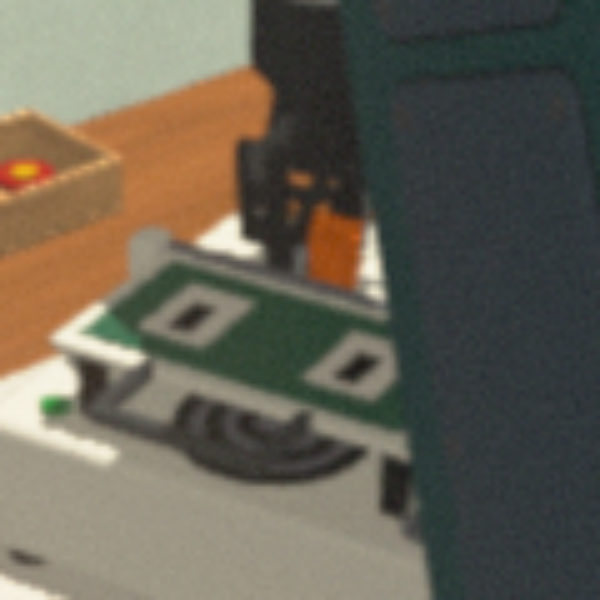

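apply_moves:
  steps:
    - [0,0,0,0,0.1]
    - [0,0,0,0,-0.2]
    - [0,0,0,0,-1]
    - [0,0,0,0,-1]
    - [0,0,0,0,-1]
  force: 40

```text
clock: 14.68
tcp_pos: [0.5692, -0.0648, 0.0681]
tool_rot: [0.111, 0.699, 0.112, -0.698]
force: [-6.2, 7.3, 21.8]
finger_gap: 0.03
```

```bash
python3 - <<'E'
from h import *
s=snap('k',('wrist',));print(s['tcp_pos'].round(4),s['force'].round(1),s['wrist_torque'].round(2),s['finger_gap'])
E
```

```text
[ 0.5692 -0.0648  0.0681] [-6.2  7.3 21.8] [1.38 1.19 0.01] 0.0300209682312812
```

View pics/wrist_k.png

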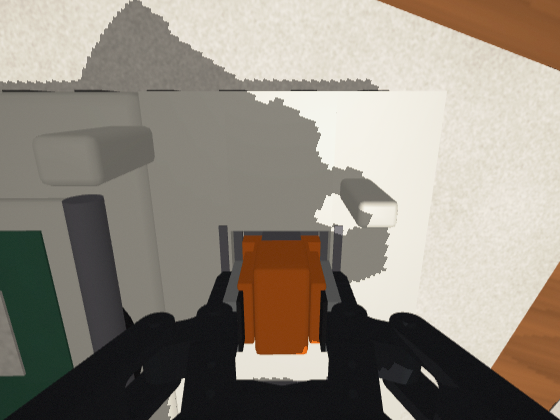

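apply_moves:
  steps:
    - [0,0,2,0,-1]
    - [0,0,3,0,-1]
    - [0,0,4,0,-1]
    - [0,0,5,0,-1]
    - [0,0,6,0,-1]
    - [0,0,0,0,-1]

```text
clock: 15.48
tcp_pos: [0.5691, -0.0656, 0.087]
tool_rot: [0.111, 0.699, 0.111, -0.698]
force: [-0.2, -0.6, -0.6]
finger_gap: 0.0291
```

```bash
python3 - <<'E'
from h import *
s=snap('l',('wrist','top'));print(s['tcp_pos'].round(4),s['force'].round(1),s['wrist_torque'].round(2),s['finger_gap'])
E
```

```text
[ 0.5691 -0.0656  0.087 ] [-0.2 -0.6 -0.6] [ 0.02  0.01 -0.01] 0.029119285389993674
```

View pics/wrist_l.png

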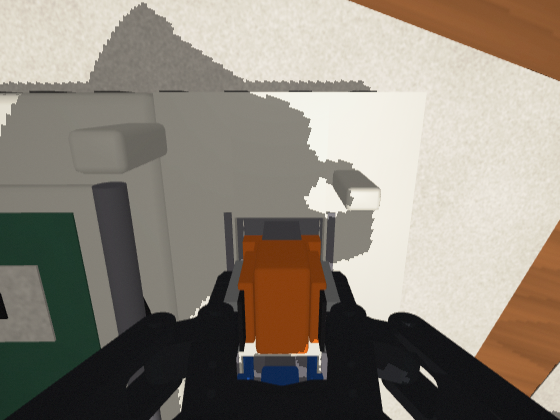

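apply_moves:
  steps:
    - [0,0,6,0,-1]
    - [0,0,8,0,-1]
    - [0,0,10,0,-1]
    - [0,0,12,0,-1]
    - [0,0,12,0,-1]
    - [0,0,14,0,-1]
    - [0,0,15,0,-1]
    - [0,0,15,0,-1]
    - [0,0,12,0,-1]
    - [0,0,8,0,-1]
    - [0,0,4,0,-1]
    - [0,0,1,0,-1]

```text
clock: 17.08
tcp_pos: [0.5687, -0.0655, 0.2034]
tool_rot: [-0.111, -0.698, -0.111, 0.698]
force: [-0.0, -0.2, -1.3]
finger_gap: 0.0296
```

```bash
python3 - <<'E'
from h import *
s=snap('m');print(s['tcp_pos'].round(4),s['force'].round(1),s['wrist_torque'].round(2),s['finger_gap'],s['qvel'].round(3))
a=cv2.imread('pics/side_m.png')[80:260,200:380];cv2.imwrite('pics/sidez_m.png',cv2.resize(a,None,fx=3.3,fy=3.3))
E
```

```text
[ 0.5687 -0.0655  0.2034] [-0.  -0.2 -1.3] [ 0.02 -0.02 -0.01] 0.029626037778671618 [-0.     0.001  0.01   0.015  0.    -0.   ]
```

View pics/wrist_m.png

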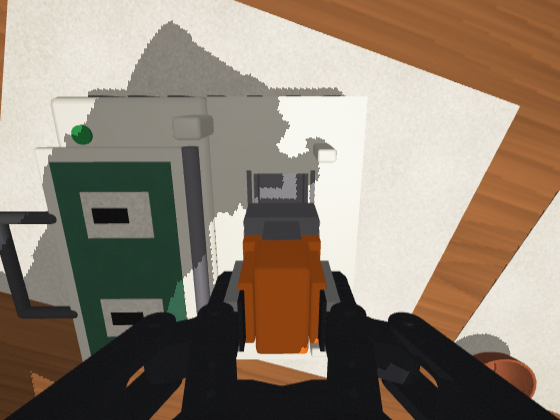

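View pics/sidez_m.png

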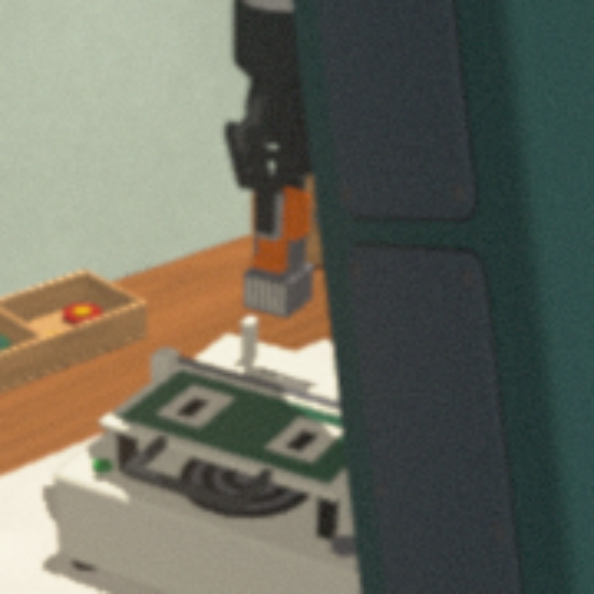

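View pics/top_m.png

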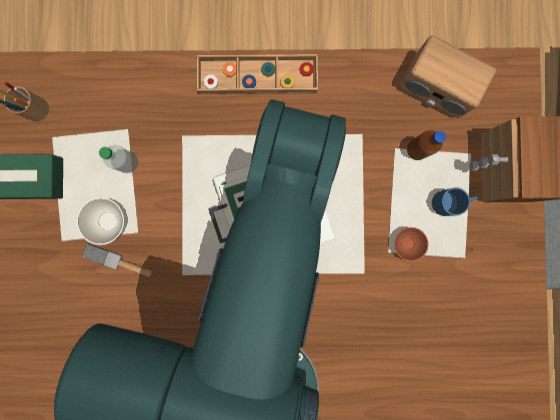

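```bash
python3 - <<'E'
from h import *
p=np.load('p.npy')
for z in (.155,.165,.175): print(z,((proj('side',clean(p,[[.030,.02,z],[.06,.02,z],[.045,-.02,z]]))-[200,80])*3.3).round(0).tolist())
E
```

```text
0.155 [[280.0, 328.0], [246.0, 318.0], [287.0, 304.0]]
0.165 [[280.0, 316.0], [246.0, 307.0], [287.0, 292.0]]
0.175 [[280.0, 304.0], [246.0, 295.0], [288.0, 281.0]]
```

apply_moves:
  steps:
    - [0,0,0,0,-1]
    - [0,0,0,0,-1]
    - [0,0,0,0,-1]
    - [0,0,0,0,-1]

```text
clock: 17.73
tcp_pos: [0.5688, -0.0655, 0.2035]
tool_rot: [0.111, 0.698, 0.111, -0.698]
force: [-0.1, -0.3, -1.9]
finger_gap: 0.0294
```

```bash
python3 - <<'E'
from cell import robot
s=robot.state();print(s['tcp_pos'],s['qvel'].round(3),s['force'],s['finger_gap']);print(robot.sign_off())
E
```

```text
[ 0.56877767 -0.0654777   0.20346052] [ 0.001 -0.001  0.001 -0.002 -0.001 -0.   ] [-0.11195918 -0.2504674  -1.86920504] 0.029370976157334517
the job is handed in; nothing more can be done
None
```

The cover is flipped fully over with its green face up, and the orange cassette is out, held upright and still by its squeezed catches. The job was handed in at about 17.7 s.

**Final checks**
- **Cover:** it was pressed onto its stop with about 29 N, then released. The side and wrist views agree with an angle of about 3.14.
- **Orange cassette:** its underside is about 0.165–0.168 m above the table, roughly 8 cm clear of the deck. The arm was still, and the wrist carried about 1.9 N.
- **Bystanders:** the last top view shows the bowls, bottles, mug and brush where they began.
- **Blue cassette:** it was in place when last seen, early in the lift. The arm hid it in the final views, so I did not confirm it at the end.

**What went wrong or disagreed**
- **First grip missed the bar:** the fingertips sit about 25–30 mm behind the stated TCP, not at it. I allowed for this from then on.
- **Sideways pull early in the swing:** it reached about 35 N on the wrist before I corrected the path.
- **Finger gap reads low:** it showed 29–30 mm on catches that should measure 35 mm squeezed, and 8.8 mm on the 10 mm bar.

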